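# Pack the finishing kit box

### The arm

A 7-joint arm with a two-finger parallel gripper is mounted at the origin on a cart in front of the work surface, level with it; the furniture and walls round the work are solid. World frame = base frame: x ahead of the robot, y to its left, z up, the work surface at z = 0. Lengths are in m, angles in rad, forces in N, time in s.
With the tool pointing down it reaches from about 0.425 to 0.875 m from the base axis. Payload 8.4 kg.
Tool frame: the origin (TCP) lies midway between the tips of the shut fingers; the grasp point (between the pads) lies 19 mm behind it; z points along the fingers, y is the line along which they close (so a half turn about z gives the same grasp; the last joint's range is limited). The gripper opens to 87 mm and grips with 3 to 60 N. Pads are 19 mm wide; open, the fingers measure 117 mm over their backs; the gripper's body (75 mm by 190 mm) begins 51 mm behind the grasp point.
Start: joints at [1.172, 0.333, 0.04, 1.465, -0.013, 1.343, -0.059], TCP at [0.192, -0.621, 0.223] pointing down, gripper open.
Joint ranges: [-2.58, 2.58], [-0.38, 2.09], [-1.3, 1.39], [0.25, 2.4], [-1.5, 4.64], [0.08, 2.09], [-2.65, 2.65]. Speed limits (rad/s): [2.22, 2.22, 2.79, 2.79, 3.14, 3.14, 3.14].

### API

Orientations are given as a unit quaternion [x, y, z, w].
In Python, from station import r, jaws, kinematics, viewer, hand_in gives the robot as it stands. The module is installed in compiled form; this text tells all that it offers. Calls block until the motion is done:
- r.goto(position, orientation): joint-space move of the TCP to a pose.
- r.servo_line(position, vel=0.15, attitude=None, contact_N=None): straight line of the TCP; attitude=None keeps the orientation; vel is the mean speed in m/s. With contact_N (N) it stops when the force on the tool has changed by that much, and returns True; else False.
- r.set_joints(angles): joint-space move.
- jaws.command_gripper(opening, squeeze=None): finger opening in m; squeeze is the grip in N (None keeps the last); returns when the fingers have stopped.
- r.sleep(seconds).
- kinematics.solve_ik(position, orientation): joint angles nearest the present ones, or None.
- viewer.read_camera(name): name is "scene" or "side" or "wrist"; returns (picture, depth): 384x512x3 uint8, red, green, blue; 384x512 float32, m along the optical axis (not along the pixel's ray), 0 where there is no reading.
- viewer.camera_info(name): a dict with "intrinsics" (3x3 intrinsics, pixels), "R" (3x3) and "t" (3): a world point X has camera coordinates R X + t. Camera axes: x right, y down, z forward; pixel columns grow to the right and rows downward; lengths in m; the calibration is good to about 2 mm. A picture is of the moment at which its call begins: read the wrist's pose just before it. camera_info takes no time and is no camera call; for the wrist camera it gives the pose at the moment of the call.
A pose or a line that the arm cannot do raises r.Unreachable and nothing moves.
- hand_in(): hands the job in; it is judged then, once.
Readings, each from a call of its own:
- r.get_time(): time.
- r.get_joints(): joint angles.
- r.get_qd(): joint speeds.
- r.get_joint_efforts(): joint torques, N m.
- r.get_eef_pos(): TCP position.
- r.get_orientation(): TCP orientation.
- r.get_force(): force on the tool from outside, world axes, zero at the start.
- r.get_torque(): the same for the moment, N m.
- r.get_width(): finger opening in m.
- r.get_grip_force(): force on a finger pad.
Only numpy, scipy, OpenCV 4.12 (cv2) and the standard library are available. Lean on these libraries where they do the work, as an engineer would, in place of code of your own. Each camera call takes 0.05 s, during which the arm holds its last target. There are 200 camera calls.

### The job

Pack the sanding block, the glue bottle and the paste jar together into the small blue box. It only just holds them: each must end up down on the box's floor between the walls, the bottle and the jar upright and the block flat with its wooden side up, none of them leaning or riding on another or on a wall. Set them in gently, leave the box about where it stands and do not disturb the ivory and black cups.

Things in the scene. Friction and masses are not known exactly. Their poses are not given: they have to be found in the camera images.
- kit_box: small blue plastic box, open at the top, 88 (x) x 134 (y) x 34 mm high, loose, 0.6 kg; origin at the centre of its underside, z up. Walls and floor 4 mm thick, so the inside is 80 (x) x 126 (y) mm and 30 mm deep. In the middle of both end walls (at y = -65 and +65 mm) a finger scoop, 52 mm wide along x, lowers the wall to 16 mm above the underside
- kit_box_floor (a point): centre of the box's inner floor, 4 mm above its underside; axes as the box
- sanding_block: wooden block with brown abrasive paper round its lower part, 38 (x) x 68 (y) x 25 mm high, about 60 g; origin at the centre of its underside, z up through the wooden side
- paste_jar: round white jar with a blue screw cap (cap fixed), 55 mm diameter, 54 mm high, about 110 g; the cap takes the top 14 mm; origin at the centre of its underside, z up
- glue_bottle: white flattened glue bottle with a red pointed cap, 26 (x) x 42 (y) mm, 112 mm high, about 60 g; the flattened body reaches up to 78 mm, the cap above is 18 mm thick; origin at the centre of its underside, z up
- ivory_cup: bystander: open ivory plastic cup, 76 x 68 mm, 104 mm high; origin at the centre of its underside
- black_cup: bystander: open black plastic cup, 73 x 69 mm, 108 mm high; origin at the centre of its underside

How it is judged:
At the end, for the whole second after the job is handed in: Block, jar and bottle are all inside the blue box: origins within 5 mm of inner-floor height and within 40 mm (box x) and 63 mm (box y) of its centre, z axes within 0.15 rad of vertical, slower than 0.03 m/s; the box is level (0.05 rad) and less than 6 mm above the bench (x of sanding_block in the frame of kit_box_floor between -0.04 and 0.04 m and y of sanding_block in the frame of kit_box_floor between -0.063 and 0.063 m and z of sanding_block in the frame of kit_box_floor between -0.005 and 0.005 m and angle between each of sanding_block, paste_jar, glue_bottle's own z axis and vertical below 0.15 rad and linear speed of each of sanding_block, paste_jar, glue_bottle below 0.03 m/s and x of paste_jar in the frame of kit_box_floor between -0.04 and 0.04 m and y of paste_jar in the frame of kit_box_floor between -0.063 and 0.063 m and z of paste_jar in the frame of kit_box_floor between -0.005 and 0.005 m and x of glue_bottle in the frame of kit_box_floor between -0.04 and 0.04 m and y of glue_bottle in the frame of kit_box_floor between -0.063 and 0.063 m and z of glue_bottle in the frame of kit_box_floor between -0.005 and 0.005 m and angle between kit_box's own z axis and vertical below 0.05 rad and height (world z) of kit_box below 0.006 m); the robot touches nothing.
It fails at once if one of the three things hits or presses the box with more than 40 N (contact force between any of sanding_block, paste_jar, glue_bottle and kit_box above 40 N).
It fails at once if the box is shoved more than 40 mm from where it stood (distance of kit_box from where it was at the start of the episode above 0.04 m).
It fails at once if the ivory cup is moved more than 20 mm or tipped more than 0.3 rad (distance of ivory_cup from where it was at the start of the episode above 0.02 m or angle between ivory_cup's own z axis and vertical above 0.3 rad).
It fails at once if the black cup is moved more than 20 mm or tipped more than 0.3 rad (distance of black_cup from where it was at the start of the episode above 0.02 m or angle between black_cup's own z axis and vertical above 0.3 rad).
It also fails if it takes over 70 s, if anything falls off the work surface, if the arm or the gripper's body presses on something with over 40 N, if the wrist force passes 120 N, or if a joint passes its speed limit or range.

## Working session

There is one attempt and no reset: what is moved stays moved. The work goes in short steps, each a Python script; the robot and the scene stay as the last script left them, time stands still between calls to the robot, and variables do not carry over. Pictures are saved under pics/ and viewed, at most 10 in all, crops included, and the job is handed in when it is done.

```bash
mkdir -p pics
python3 - <<'E'
from station import r,viewer
import cv2,numpy as np
ims=[]
for n in ("scene","side"):
    p,d=viewer.read_camera(n); cv2.imwrite(f"pics/{n}0.png",p[:,:,::-1]); np.save(f"pics/{n}0.npy",d)
    i=viewer.camera_info(n); np.savez(f"pics/{n}0.npz",**i); print(n,np.round(-i["R"].T@i["t"],3),(d>0).mean())
    ims.append(cv2.resize(p[:,:,::-1],(800,600)))
    cv2.imwrite(f"pics/{n}0b.png",ims[-1])
print(r.get_time(),r.get_eef_pos(),r.get_orientation())
E
```

```text
scene [-0.217  0.794  0.459] 0.9959513346354166
side [0.354 1.241 0.505] 0.9961293538411459
0.1 [ 0.19182082 -0.620607    0.22176653] [ 9.88785784e-01  1.49339093e-01 -1.60536615e-04 -6.95328811e-04]
```

View pics/scene0b.png

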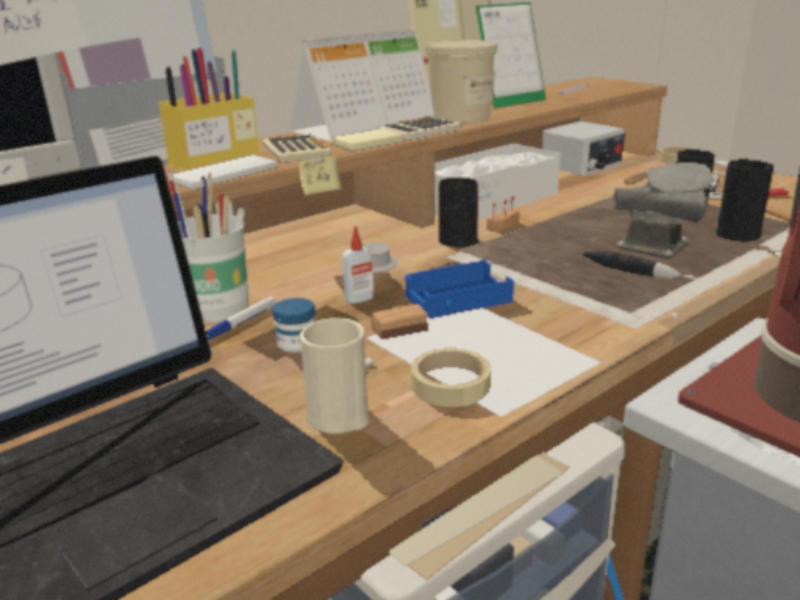

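View pics/side0b.png

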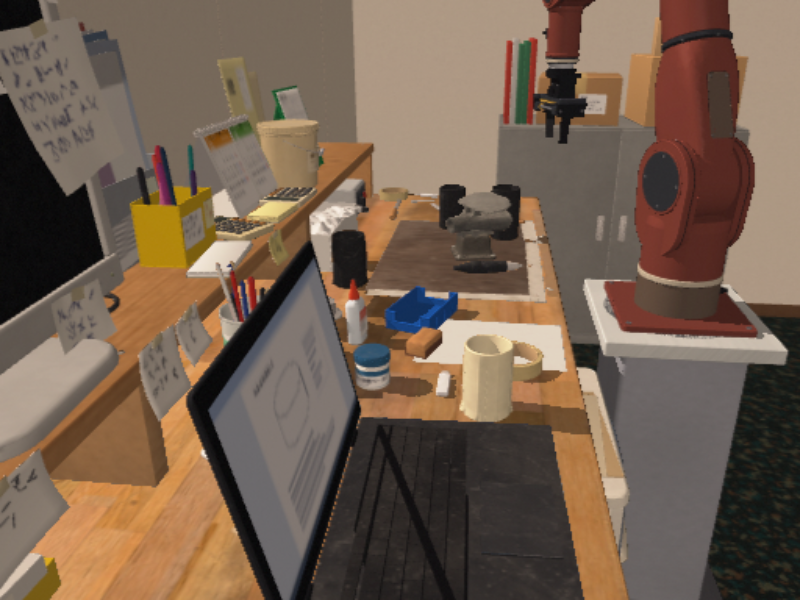

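The scene view (800x600 scale) shows the jar at (294,325), bottle (358,268), block (400,320), box (460,288), ivory cup (335,375) and black cup (458,212). The side view shows the same layout: jar (372,366), bottle (355,315), block (424,342), box (422,310).

```bash
cat > h.py <<'E'
import numpy as np,cv2
def cloud(d,i):
    K=i["intrinsics"];v,u=np.mgrid[:d.shape[0],:d.shape[1]]
    P=np.stack([(u-K[0,2])/K[0,0]*d,(v-K[1,2])/K[1,1]*d,d],-1)
    return (P-i["t"])@i["R"]      # world
E
python3 - <<'E'
from h import *
S={"scene":dict(jar=(294,310),jarlow=(290,340),bottle=(358,285),cap=(356,240),block=(400,315),boxnear=(460,303),boxc=(462,285),ivory=(335,375),black=(458,215),eraser=(370,362),tape=(450,395),calk=(380,255)),
"side":dict(jar=(372,350),jarlow=(372,380),bottle=(355,320),cap=(353,290),block=(418,340),boxc=(422,310),ivory=(487,380),black=(349,260),eraser=(444,383))}
for n in S:
    C=cloud(np.load(f"pics/{n}0.npy"),np.load(f"pics/{n}0.npz"))
    for k,(u,v) in S[n].items(): print(n,k,np.round(C[int(v*.64),int(u*.64)],3))
from station import viewer,r
i=viewer.camera_info("wrist");print(np.round(i["R"],3),-i["R"].T@i["t"],r.get_eef_pos(),i["intrinsics"])
from station import kinematics
for p in ((.55,.2,.4),(.6,.15,.35),(.6,.25,.35),(.55,.25,.35)):
  for y in (0,np.pi/2,np.pi/4): print(p,y,kinematics.solve_ik(p,[np.cos(y/2),np.sin(y/2),0,0]))
E
```

```text
scene jar [0.511 0.355 0.055]
scene jarlow [0.506 0.369 0.019]
scene bottle [0.566 0.212 0.028]
scene cap [0.574 0.207 0.095]
scene block [0.452 0.229 0.027]
scene boxnear [0.44  0.13  0.017]
scene boxc [0.5   0.066 0.005]
scene ivory [0.324 0.427 0.071]
scene black [ 0.623 -0.049  0.06 ]
scene eraser [0.41  0.317 0.008]
scene tape [0.278 0.306 0.018]
scene calk [0.642 0.108 0.024]
side jar [0.523 0.346 0.053]
side jarlow [0.519 0.375 0.019]
side bottle [0.574 0.226 0.05 ]
side cap [0.58  0.213 0.098]
side block [0.466 0.243 0.026]
side boxc [0.476 0.068 0.005]
side ivory [0.351 0.441 0.066]
side black [ 0.639 -0.038  0.063]
side eraser [0.413 0.357 0.01 ]
[[ 0.295 -0.956 -0.001]
 [-0.924 -0.285  0.256]
 [-0.245 -0.075 -0.967]] [ 0.25758455 -0.600186    0.38277846] [ 0.19182082 -0.620607    0.22176653] [[287.69119537   0.         255.66366954]
 [  0.         287.69119537 186.40968134]
 [  0.           0.           1.        ]]
(0.55, 0.2, 0.4) 0 [-0.61756242  0.16789959  0.23096517  1.32033605 -0.03840903  1.65767154
 -1.96386366]
(0.55, 0.2, 0.4) 1.5707963267948966 [-0.15012173  0.1
[... 559 characters left out ...]
0.35) 0 [ 0.20428952  0.4706601  -1.0198864   1.20523448  0.39868831  1.66786233
 -2.29298791]
(0.6, 0.25, 0.35) 1.5707963267948966 [ 0.24471043  0.50345147 -1.10761419  1.20319063  0.44940779  1.68467652
 -0.75314084]
(0.6, 0.25, 0.35) 0.7853981633974483 [ 0.23775471  0.49721145 -1.09176468  1.20353778  0.43994746  1.68141626
 -1.53279595]
(0.55, 0.25, 0.35) 0 [-0.68950256  0.20493358  0.23122776  1.37758457 -0.04665503  1.56439001
 -2.03344506]
(0.55, 0.25, 0.35) 1.5707963267948966 [ 0.37680282  0.45146875 -1.25652359  1.32297335  0.42971138  1.66088851
 -0.8061343 ]
(0.55, 0.25, 0.35) 0.7853981633974483 [-0.07362692  0.24981141 -0.53564933  1.34382811  0.12652641  1.58169372
 -1.3795538 ]
```

Run:
```python
from h import *
from station import r,viewer
for k,p in enumerate([(.47,.12,.32),(.47,.27,.32)]):
    r.goto(p,[1,0,0,0]); i=viewer.camera_info("wrist"); a,d=viewer.read_camera("wrist")
    np.savez(f"pics/w{k}.npz",**i,d=d,im=a); cv2.imwrite(f"pics/w{k}.png",cv2.resize(a[:,:,::-1],(800,600),interpolation=cv2.INTER_CUBIC))
    print(r.get_time(),r.get_joints().round(2) if hasattr(r.get_joints(),'round') else r.get_joints())
```

```text
2.9583 [ 0.95  0.02 -1.27  1.65  0.02  1.49 -1.9 ]
3.7 [ 0.46  0.27 -1.27  1.53  0.26  1.53 -2.38]
```

View pics/w0.png

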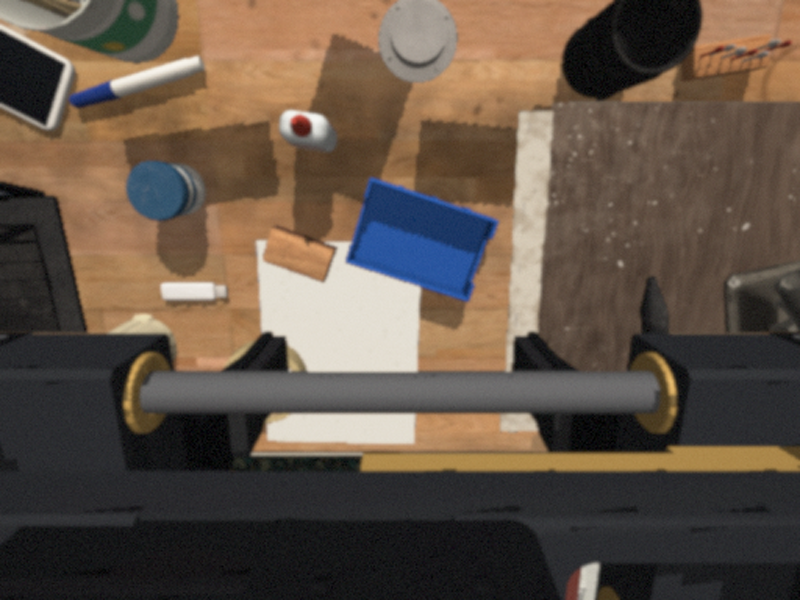

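View pics/w1.png

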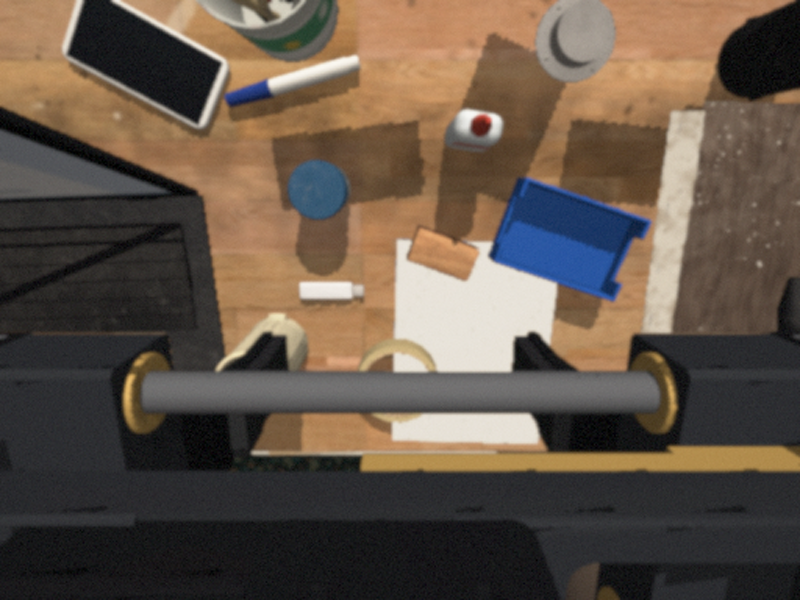

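The two wrist views (800x600 scale) show the box at (422,240) and (570,238), block (300,253) and (443,252), jar cap (158,190) and (318,188), and bottle cap (302,126) and (482,125). Next I fit the shapes on the depth clouds of both views.

Run:
```python
from h import *
def rect(P):
    (c,s,a)=cv2.minAreaRect((P[:,:2]*1000).astype(np.float32)); return np.round(c,1),np.round(s,1),round(a,1)
for k in (0,1):
    w=np.load(f"pics/w{k}.npz"); C=cloud(w["d"],w); im=w["im"]; hsv=cv2.cvtColor(im,cv2.COLOR_RGB2HSV)
    X,Y,Z=C[...,0],C[...,1],C[...,2]
    def near(x,y,R,lo,hi): 
        m=(np.hypot(X-x,Y-y)<R)&(Z>lo)&(Z<hi)&(w["d"]>0); m[215:]=0; return m
    def core(m): # keep away from depth edges
        return m
    tab=near(.5,.2,.3,-.02,.008); print(k,"table z",np.median(Z[tab]))
    for n,a in dict(boxrim=(.475,.085,.1,.022,.045),block=(.458,.235,.05,.015,.04),jarcap=(.52,.36,.05,.04,.07),botbody=(.575,.215,.05,.05,.085),botcap=(.575,.215,.03,.09,.13),botmid=(.575,.215,.05,.012,.085),boxin=(.475,.085,.03,-.02,.02)).items():
        m=near(*a)
        if m.sum()<5: print(n,m.sum());continue
        m=m.astype(np.uint8); nl,L,st,_=cv2.connectedComponentsWithStats(m); 
        if n!="boxrim" : m=L==1+st[1:,4].argmax()
        m=m>0;P=C[m]; print(n,m.sum(),"z",np.percentile(P[:,2],[5,50,95]).round(4),*rect(P),"mean",P.mean(0).round(4))
```

```text
0 table z -0.0007645953067657336
boxrim 724 z [0.0244 0.0344 0.036 ] [472.8  98.4] [134.1  89.6] 71.6 mean [0.4691 0.0981 0.033 ]
block 961 z [0.0215 0.0243 0.0259] [456.8 225.1] [67.8 37.6] 69.4 mean [0.4575 0.2243 0.024 ]
jarcap 1227 z [0.0463 0.0527 0.0542] [522.9 346.8] [54.6 53.5] 21.9 mean [0.5236 0.3447 0.0521]
botbody 493 z [0.0577 0.0737 0.078 ] [576.3 202.1] [41.  27.1] 81.4 mean [0.5747 0.1994 0.0721]
botcap 96 z [0.0913 0.0987 0.1108] [577.5 200.8] [12.  12.7] 72.1 mean [0.5769 0.2001 0.0999]
botmid 591 z [0.0257 0.0726 0.0776] [575.5 202.3] [41.  28.6] 80.9 mean [0.5734 0.1983 0.0655]
boxin 1014 z [0.0015 0.003  0.0044] [474.9  85.2] [59.4 58.4] 45.9 mean [0.4754 0.085  0.003 ]
1 table z -0.0006394692268550946
boxrim 787 z [0.0237 0.0342 0.0362] [472.4  98.9] [134.5  90.8] 72.2 mean [0.4731 0.0968 0.0326]
block 943 z [0.0224 0.0244 0.0259] [456.5 225.1] [68.5 36.7] 69.8 mean [0.4575 0.226  0.0242]
jarcap 1144 z [0.0509 0.0529 0.0543] [523.1 347.3] [53.7 54. ] 65.6 mean [0.5233 0.347  0.0527]
botbody 501 z [0.0566 0.0737 0.0781] [576.2 203.3] [41.2 26.9] 81.3 mean [0.5745 0.2059 0.072 ]
botcap 100 z [0.0911 0.0987 0.1109] [576.6 203. ] [12.7 10.5] 63.7 mean [0.5768 0.2037 0.0999]
botmid 619 z [0.0241 0.0725 0.0777] [575.5 203.8] [41.9 28.4] 80.9 mean [0.5731 0.2073 0.0645]
boxin 1017 z [0.0017 0.0031 0.0045] [475.3  85. ] [58.4 59.6] 0.1 mean [0.4754 0.085  0.0031]
```

Positions agree in both views to about 1 mm. Plan in box axes:
1. Block across the +y end, one finger in the scoop.
2. Jar in the −y/+x corner.
3. Bottle last, turned 90° next to the block.

Before moving anything, I check which side of the block is up and look at the box from a turned wrist to average out calibration bias.

Run:
```python
from h import *
from station import r,viewer,kinematics
im=cv2.imread("pics/scene0.png"); im2=cv2.imread("pics/side0.png")
a=cv2.resize(im[185:225,225:285],(600,400),interpolation=cv2.INTER_CUBIC); 
cv2.imwrite("pics/blk.png",a)
def q(y): y=np.deg2rad(y); return [np.cos(y/2),np.sin(y/2),0,0]
r.set_joints([-0.62,.17,.23,1.32,-.04,1.66,.87])
r.goto((.50,.15,.30),q(161.9))
print(r.get_time(),np.round(r.get_joints(),2))
i=viewer.camera_info("wrist"); im,d=viewer.read_camera("wrist")
np.savez("pics/w2.npz",**i,d=d,im=im); cv2.imwrite("pics/w2.png",im[:,:,::-1])
for n,p,y in (("blk",(.4567,.2251,.015),69.6),("jar",(.523,.347,.035),71.9),("bot",(.576,.2027,.056),81.1),("pb",(.486,.139,.02),161.9),("pj",(.472,.0625,.04),71.9),("pbot",(.459,.1126,.06),161.9)):
    s=kinematics.solve_ik(p,q(y)); print(n,None if s is None else np.round(s,2))
C=cloud(d,i);X,Y,Z=C[...,0],C[...,1],C[...,2]
for n,(x,y,R,lo,hi) in dict(boxrim=(.4726,.0987,.1,.022,.045),block=(.4567,.2251,.05,.015,.04),jarcap=(.523,.347,.05,.04,.07),botbody=(.576,.2027,.035,.05,.085)).items():
    m=(np.hypot(X-x,Y-y)<R)&(Z>lo)&(Z<hi)&(d>0);m[215:]=0
    P=C[m]; 
    if len(P)>5: print(n,len(P),np.percentile(P[:,2],[5,50,95]).round(4),cv2.minAreaRect((P[:,:2]*1000).astype(np.float32)))
```

```text
6.9917 [-0.6   0.03  0.23  1.66 -0.01  1.45  0.89]
blk [-0.72  0.27  0.2   2.03 -0.07  0.85 -0.84]
jar [-0.82  0.45  0.21  1.72 -0.11  0.98 -0.89]
bot [-0.65  0.4   0.29  1.76 -0.13  1.   -0.46]
pb [-0.58  0.25  0.24  2.04 -0.08  0.86  0.96]
pj [-0.52  0.17  0.32  2.09 -0.07  0.89 -0.48]
pbot [-0.57  0.13  0.25  2.08 -0.04  0.93  0.96]
boxrim 855 [0.0242 0.0342 0.036 ] ((471.01251220703125, 112.08169555664062), (159.69595336914062, 97.94859313964844), 72.12052154541016)
block 1153 [0.0226 0.0244 0.0258] ((456.4955749511719, 224.69732666015625), (67.97574615478516, 37.1874885559082), 69.87183380126953)
jarcap 1304 [0.0462 0.0528 0.0542] ((522.7962036132812, 346.7076110839844), (54.0582275390625, 54.19667434692383), 78.34429168701172)
botbody 498 [0.0542 0.0729 0.0796] ((575.3445434570312, 201.93463134765625), (41.299041748046875, 26.193925857543945), 78.69985961914062)
```

View pics/blk.png

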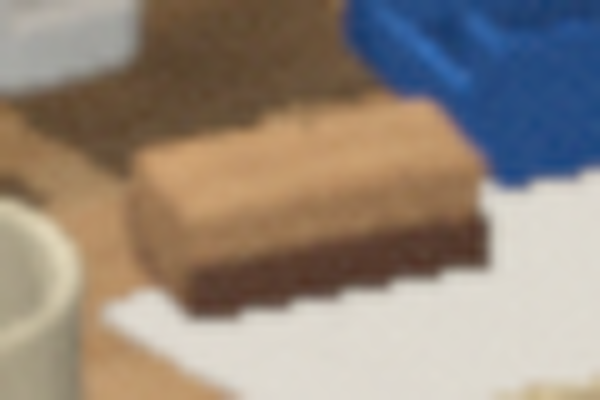

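View pics/w2.png

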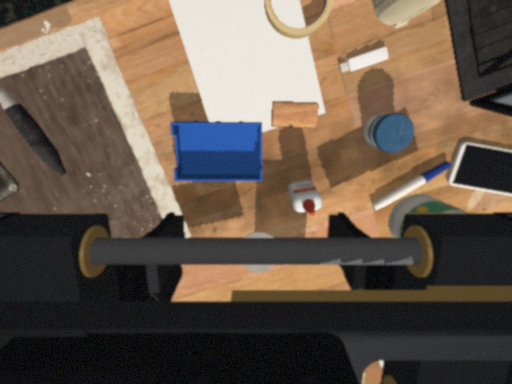

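The crop shows wood on top and dark paper below, so the block is the right way up. The turned view shows the box at (217,150), block (295,113), jar (395,131) and bottle (305,198), and agrees to within 1 mm. Block first.

```bash
cat >> h.py <<'E'
def q(y): y=np.deg2rad(y); return [np.cos(y/2),np.sin(y/2),0,0]
def boxfit(d,i,c=(.4726,.0987),yaw=-18.1):
    C=cloud(d,i); a=np.deg2rad(yaw); D=C[...,:2]-c
    bx=D@[np.cos(a),np.sin(a)]; by=D@[-np.sin(a),np.cos(a)]
    m=(abs(bx)<.05)&(abs(by)<.0725)&(C[...,2]>.022)&(C[...,2]<.042)&(d>0); m[215:]=0
    return cv2.minAreaRect((C[m][:,:2]*1000).astype(np.float32))
def inbox(x,y,z,c,yaw):
    a=np.deg2rad(yaw); return [c[0]+x*np.cos(a)-y*np.sin(a),c[1]+x*np.sin(a)+y*np.cos(a),z]
E
python3 - <<'E'
from h import *
from station import r,jaws,viewer
w=np.load("pics/w2.npz"); f=boxfit(w["d"],w); print(f)
B=((f[0][0]/1000+.4726)/2,(f[0][1]/1000+.0987)/2); yaw=-18.0; print(B)
p=[.4566,.2250]; 
jaws.command_gripper(.060,20)
r.goto(p+[.12],q(69.7)); print(r.servo_line(p+[.015],vel=.1,contact_N=10))
jaws.command_gripper(.02,20); print("w",r.get_width(),r.get_grip_force(),r.get_eef_pos())
r.servo_line(p+[.13],vel=.12)
t=inbox(0,.0425,.12,B,yaw)
r.goto(t,q(162.0)); print("w",r.get_width())
t[2]=.04; r.servo_line(t,vel=.1)
t[2]=.0195; print(r.servo_line(t,vel=.025,contact_N=5),r.get_eef_pos(),r.get_force(),r.get_time())
E
```

```text
((471.2868347167969, 97.878173828125), (133.2552032470703, 88.01519012451172), 71.79298400878906)
(0.47194341735839845, 0.09828908691406249)
False
w 0.03614397154273883 20.000004172325134 [0.45667914 0.22504687 0.01516745]
w 0.0358506611047106
True [0.4847315  0.13855649 0.01914072] [ 0.29203427 -0.5777798   6.30271588] 15.5833
```

Run:
```python
from h import *
from station import r,jaws,viewer
jaws.command_gripper(.056)
p=list(r.get_eef_pos()); p[2]=.12; r.servo_line(p,vel=.12)
r.goto((.50,.15,.27),q(161.9))
i=viewer.camera_info("wrist"); im,d=viewer.read_camera("wrist"); np.savez("pics/w3.npz",**i,d=d,im=im)
cv2.imwrite("pics/w3.png",cv2.resize(im[60:230,120:320,::-1],(800,680))[:600])
f=boxfit(d,i); print(f)
B=np.array(f[0])/1000; C=cloud(d,i); a=np.deg2rad(-18); D=C[...,:2]-B
bx=D@[np.cos(a),np.sin(a)]; by=D@[-np.sin(a),np.cos(a)]; Z=C[...,2]
m=(abs(bx)<.0385)&(by>.005)&(by<.0615)&(Z>.015)&(d>0); m[215:]=0
print(np.percentile(Z[m],[5,50,95]),cv2.minAreaRect((np.stack([bx[m],by[m]],-1)*1000).astype(np.float32)),r.get_time())
```

```text
((471.71636962890625, 97.66633605957031), (133.75979614257812, 89.17073059082031), 71.94503021240234)
[0.02664184 0.0286176  0.34369777] ((-1.9058837890625, 32.47547912597656), (54.50003433227539, 66.48048400878906), 89.91815948486328) 17.9583
```

View pics/w3.png

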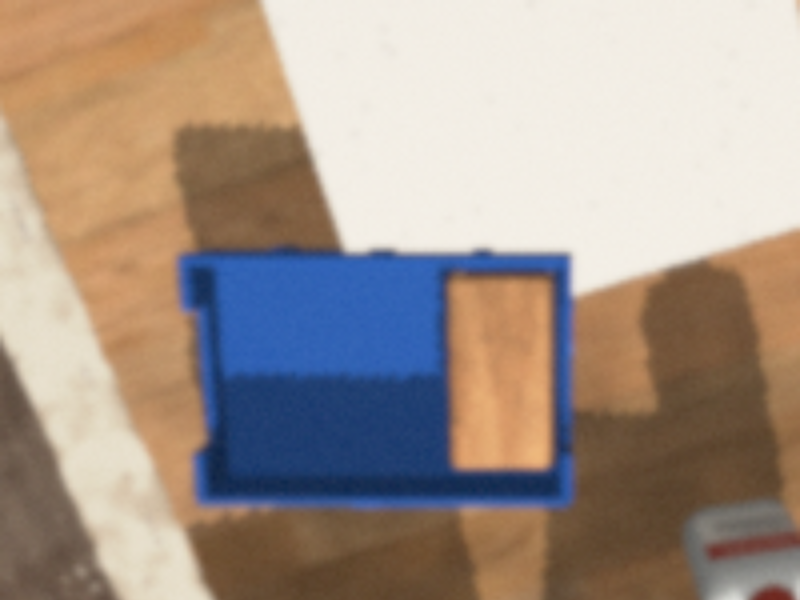

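The block lies flat at (500,370) in the crop, beside the end wall, with its top at 28.6 mm. Next is the jar, after checking clearance to the laptop screen.

Run:
```python
from h import *
for n in ("scene0","side0","w0","w1"):
    i=np.load(f"pics/{n}.npz"); d=np.load(f"pics/{n}.npy") if n[0]=="s" else i["d"]
    C=cloud(d,i).copy(); 
    if n[0]=="w": C=C[:215]
    P=C.reshape(-1,3); P=P[(np.hypot(P[:,0]-.523,P[:,1]-.347)<.2)&(P[:,2]>.075)&(P[:,2]<.35)&(np.hypot(P[:,0]-.576,P[:,1]-.2025)>.04)]
    print(n,len(P)); 
    if len(P):
        h=np.unique((P//.03*.03).round(2),axis=0,return_counts=True); print([(*map(float,k),int(c)) for k,c in zip(*h) if c>3][:60])
```

```text
scene0 6740
[(0.33, 0.36, 0.06, 18), (0.33, 0.36, 0.09, 71), (0.33, 0.42, 0.06, 33), (0.33, 0.42, 0.09, 34), (0.36, 0.36, 0.06, 70), (0.36, 0.36, 0.09, 75), (0.36, 0.39, 0.06, 111), (0.36, 0.39, 0.09, 143), (0.36, 0.42, 0.06, 11), (0.36, 0.42, 0.09, 46), (0.51, 0.45, 0.06, 41), (0.51, 0.45, 0.09, 84), (0.51, 0.45, 0.12, 20), (0.51, 0.48, 0.06, 132), (0.51, 0.48, 0.09, 270), (0.51, 0.48, 0.12, 124), (0.51, 0.51, 0.06, 145), (0.51, 0.51, 0.09, 293), (0.51, 0.51, 0.12, 170), (0.51, 0.54, 0.06, 36), (0.51, 0.54, 0.09, 66), (0.51, 0.54, 0.12, 44), (0.54, 0.45, 0.12, 70), (0.54, 0.45, 0.15, 87), (0.54, 0.45, 0.18, 83), (0.54, 0.45, 0.21, 89), (0.54, 0.45, 0.24, 40), (0.54, 0.48, 0.12, 154), (0.54, 0.48, 0.15, 282), (0.54, 0.48, 0.18, 298), (0.54, 0.48, 0.21, 302), (0.54, 0.48, 0.24, 196), (0.54, 0.51, 0.12, 131), (0.54, 0.51, 0.15, 305), (0.54, 0.51, 0.18, 315), (0.54, 0.51, 0.21, 321), (0.54, 0.51, 0.24, 243), (0.54, 0.54, 0.12, 20), (0.54, 0.54, 0.15, 62), (0.54, 0.54, 0.18, 54), (0.54, 0.54, 0.21, 40), (0.54, 0.54, 0.24, 17), (0.57, 0.45, 0.24, 26), (0.57, 0.48, 0.24, 72), (0.57, 0.51, 
[... 2601 characters left out ...]
 0.45, 0.12, 127), (0.54, 0.45, 0.15, 182), (0.54, 0.45, 0.18, 260), (0.54, 0.45, 0.21, 327), (0.54, 0.48, 0.12, 106), (0.54, 0.48, 0.15, 259), (0.54, 0.48, 0.18, 327), (0.54, 0.48, 0.21, 102), (0.54, 0.51, 0.12, 65), (0.54, 0.51, 0.15, 209), (0.54, 0.51, 0.18, 48), (0.54, 0.54, 0.12, 12), (0.54, 0.54, 0.15, 14), (0.57, 0.45, 0.21, 6), (0.63, 0.33, 0.06, 102), (0.63, 0.33, 0.09, 227), (0.63, 0.33, 0.12, 95), (0.63, 0.36, 0.06, 76), (0.63, 0.36, 0.09, 185), (0.63, 0.36, 0.12, 131), (0.63, 0.39, 0.06, 11), (0.63, 0.39, 0.09, 37), (0.63, 0.39, 0.12, 88), (0.66, 0.33, 0.06, 36), (0.66, 0.33, 0.09, 30), (0.66, 0.36, 0.06, 24), (0.66, 0.36, 0.09, 7), (0.66, 0.39, 0.06, 29), (0.66, 0.39, 0.09, 25)]
```

Run:
```python
from h import *
from station import r,jaws,viewer
B=(.472,.0983); yaw=-18.0
p=[.5229,.3469]
jaws.command_gripper(.075,20)
r.goto(p+[.15],q(225)); print(r.servo_line(p+[.035],vel=.12,contact_N=10))
jaws.command_gripper(.04,20); print("w",r.get_width(),r.get_grip_force(),r.get_eef_pos(),r.get_time())
r.servo_line(p+[.17],vel=.15)
t=inbox(.010,-.0337,.15,B,yaw)
r.goto(t,q(162.0)); print("w",r.get_width(),np.round(r.get_joints(),2))
t[2]=.06; r.servo_line(t,vel=.12)
t[2]=.0395; print(r.servo_line(t,vel=.025,contact_N=5),r.get_eef_pos(),r.get_force(),r.get_time())
```

```text
False
w 0.053772221841942615 20.00025987625122 [0.5229977  0.3470377  0.03531568] 21.175
w 0.05380202327868435 [-0.52  0.02  0.29  1.98 -0.01  1.13  1.04]
True [0.47068818 0.06307257 0.03917532] [-0.83964895 -0.35099024  5.79434525] 25.0667
```

Run:
```python
from h import *
from station import r,jaws,viewer
jaws.command_gripper(.068)
p=list(r.get_eef_pos()); p[2]=.15; r.servo_line(p,vel=.15)
r.goto((.50,.15,.27),q(161.9))
i=viewer.camera_info("wrist"); im,d=viewer.read_camera("wrist"); np.savez("pics/w4.npz",**i,d=d,im=im)
cv2.imwrite("pics/w4.png",cv2.resize(im[80:230,120:320,::-1],(800,600)))
B=np.array((.472,.0983)); C=cloud(d,i); a=np.deg2rad(-18); D=C[...,:2]-B
bx=D@[np.cos(a),np.sin(a)]; by=D@[-np.sin(a),np.cos(a)]; Z=C[...,2]
ok=(d>0)&(Z<.08); ok[215:]=0
def rec(m): return np.percentile(Z[m],[5,50,95]).round(4),cv2.minAreaRect((np.stack([bx[m],by[m]],-1)*1000).astype(np.float32))
print("box",boxfit(d,i),"jar",rec(ok&(Z>.045)&(abs(bx)<.05)&(abs(by)<.08)))
hsv=cv2.cvtColor(im,cv2.COLOR_RGB2HSV); wood=(hsv[...,0]<25)&(hsv[...,1]>50)
print("block",rec(ok&wood&(abs(bx)<.038)&(by>.0)&(by<.0625)&(Z>.02)))
m=ok&(np.hypot(C[...,0]-.576,C[...,1]-.2025)<.035)&(Z>.05); print("bot",cv2.minAreaRect((C[m][:,:2]*1000).astype(np.float32)),r.get_time())
```

```text
box ((471.47021484375, 98.0296401977539), (133.82391357421875, 88.83504486083984), 71.86576080322266) jar (array([0.0546, 0.057 , 0.0583]), ((10.02276611328125, -34.24093246459961), (53.961708068847656, 54.353736877441406), 34.112552642822266))
block (array([0.0268, 0.0285, 0.0299]), ((-2.221498489379883, 41.015899658203125), (34.70583724975586, 66.39820098876953), 89.93660736083984))
bot ((571.9135131835938, 202.1642608642578), (40.738739013671875, 18.938993453979492), 81.4607925415039) 27.2583
```

View pics/w4.png

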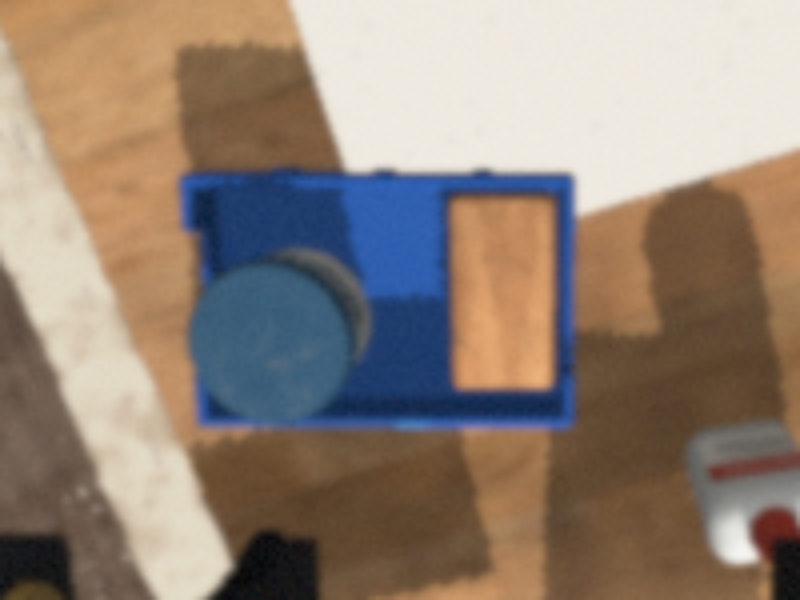

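The jar stands at (10,-34) mm in the box, at (275,340) in the crop, and the block and box haven't moved. The bottle goes in the gap near (395,270).

Run:
```python
from h import *
from station import r,jaws,viewer
B=(.472,.0983); yaw=-18.0
p=[.5758,.2024]
jaws.command_gripper(.050,15)
r.goto(p+[.17],q(80.8)); print(r.servo_line(p+[.056],vel=.12,contact_N=10))
jaws.command_gripper(.015,15); print("w",r.get_width(),r.get_grip_force(),r.get_eef_pos(),r.get_time())
r.servo_line(p+[.17],vel=.15)
t=inbox(-.0165,.0085,.17,B,yaw)
r.goto(t,q(162.0)); print("w",r.get_width(),np.round(r.get_joints(),2))
t[2]=.095; r.servo_line(t,vel=.12)
t[2]=.0605; print(r.servo_line(t,vel=.025,contact_N=4),r.get_eef_pos(),r.get_force(),r.get_torque(),r.get_time())
```

```text
False
w 0.025904291652165227 14.961600489914417 [0.57589291 0.202481   0.05621217] 30.8083
w 0.025667932348613844 [-0.51  0.    0.18  1.96 -0.    1.18  0.92]
False [0.45889722 0.11147168 0.06052267] [ 0.42025896 -0.13550543 -0.82046442] [-0.00369457 -0.3694365   0.00489083] 35.3083
```

Run:
```python
from h import *
from station import r,jaws,viewer
p=list(r.get_eef_pos()); p[2]=.0590; print(r.servo_line(p,vel=.01,contact_N=3),r.get_eef_pos(),r.get_force())
jaws.command_gripper(.038)
p[2]=.19; r.servo_line(p,vel=.12)
r.goto((.50,.15,.30),q(161.9))
i=viewer.camera_info("wrist"); im,d=viewer.read_camera("wrist")
B=np.array((.472,.0983)); C=cloud(d,i); a=np.deg2rad(-18); D=C[...,:2]-B
bx=D@[np.cos(a),np.sin(a)]; by=D@[-np.sin(a),np.cos(a)]; Z=C[...,2]
ok=(d>0)&(Z<.13); ok[215:]=0
def rec(m): return m.sum(),np.percentile(Z[m],[5,50,95]).round(4),cv2.minAreaRect((np.stack([bx[m],by[m]],-1)*1000).astype(np.float32))
print("box",boxfit(d,i)); print("bot",rec(ok&(Z>.063)&(Z<.09)&(abs(bx)<.05)&(abs(by)<.03))); print("tip",rec(ok&(Z>.098)&(abs(bx)<.05)&(abs(by)<.03)))
print("jar",rec(ok&(Z>.05)&(Z<.062)&(abs(bx)<.05)&(by<-.008)&(by>-.07)))
s,_=viewer.read_camera("scene"); s2,_=viewer.read_camera("side")
A=cv2.resize(im[80:230,120:320],(400,300)); b=cv2.resize(s[140:215,235:335],(400,300)); c=cv2.resize(s2[160:235,220:320],(400,300))
cv2.imwrite("pics/fin.png",np.hstack([A,np.zeros_like(A)])[:,:0] if 0 else np.vstack([np.hstack([A,b]),np.hstack([c,c*0])])[:,:,::-1]); print(r.get_time())
```

```text
True [0.45946014 0.11163637 0.0599648 ] [-1.31729881  0.2406477   5.95402526]
box ((471.8875732421875, 97.8586196899414), (133.9654998779297, 89.63473510742188), 71.73745727539062)
bot (np.int64(453), array([0.0706, 0.0781, 0.0874]), ((-17.757911682128906, 10.113250732421875), (25.866540908813477, 41.504669189453125), 88.28840637207031))
tip (np.int64(65), array([0.0986, 0.106 , 0.1155]), ((-17.185161590576172, 10.719237327575684), (10.522195816040039, 10.529483795166016), 36.023197174072266))
jar (np.int64(1152), array([0.0551, 0.0571, 0.0584]), ((9.72197151184082, -34.215538024902344), (54.122833251953125, 54.343265533447266), 13.865226745605469))
38.025
```

View pics/fin.png

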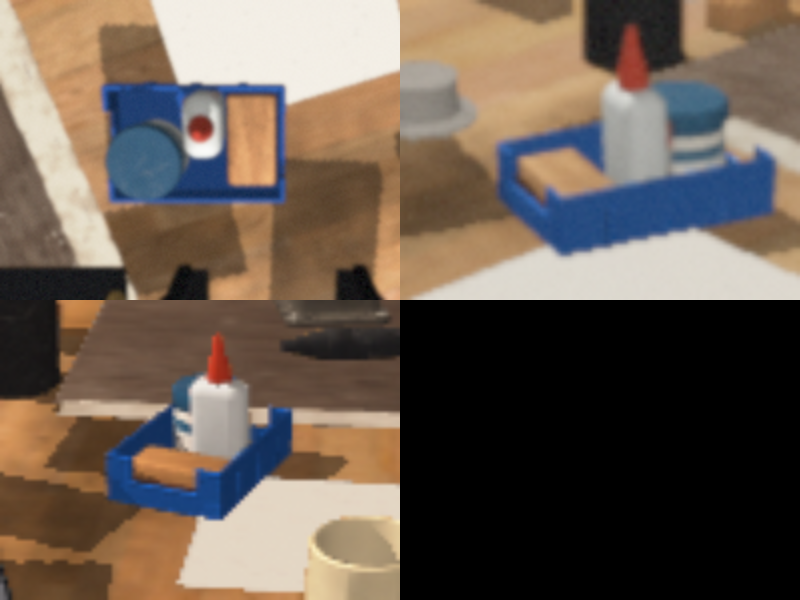

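All three stand upright or flat in the box (bottle at (202,125), jar (145,160), block (252,138) in the top-left crop). The cap tip is at 115.5 mm, against 116 mm expected for a bottle on the floor, and the box is level and hasn't moved.

```bash
python3 -c "
from station import hand_in
print(hand_in())"
```

```text
the job is handed in; nothing more can be done
None
```

The sanding block, paste jar and glue bottle are in the blue box, each measured on its floor and standing upright or flat with the wooden side up; the box has barely moved, the cups were left alone, and the job was handed in at about 38 s (no verdict was shown).

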